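# Clamp a sample on the spark stand

## Task

Make the copper sample ready for the next spark: set it flat on the spark stand's steel table, slide it back under the clamp until it sits against both brass stop pins, and hold it pressed home there for a moment with a light push of about 10 N, never ramming the pins. Then turn the clamp's black knob clockwise until the dial needle stands at the green mark with your hand off the knob; do not lean on the clamp, never let the needle reach the red mark, and leave the brass and aluminium samples where they are.

Things in the scene. Friction and masses are not known exactly. Their poses are not given: they have to be found in the camera images.
- spectrometer: Bench spectrometer, fixed. Origin: bench height, straight below the centre of the spark opening. Axes: +x the direction in which the sample is slid home (away from the robot), +y left, z up. Grey cabinet x -140 to 240, y -560 to 85, 108 mm high; white housing on it from y = -225 on, 309 high. Steel spark table: x -125 to 65, y -70 to 70, top 120 mm above the bench.
- opening (a point): Centre of the round spark opening (12 mm black hole in a white ceramic ring 26 mm wide), on the top face of the spark table. A sample that touches both stop pins has its axis exactly over this point.
- stops: Two brass stop pins, 8 mm diameter, 16 mm high, fixed on the spark table. Origin on the table top at the opening's centre, axes as the spectrometer. Pin axes at x = 18.4, y = +15.4 and -15.4 mm: a pocket, open towards the robot, that takes the sample's round side so that it touches both pins. Sliding the sample on the table takes about 3 N of a push; the pins feel the rest.
- copper_sample: The sample to clamp: plain copper-coloured disc, 40 mm diameter, 30 mm high, about 0.34 kg. Origin: centre of its underside, z up. Starts upright on the bench left of the spectrometer, in one of three places among the other samples.
- brass_sample: Yellow brass disc of the same size with two dark burn spots on top; origin centre of its underside. Not to be moved.
- aluminium_sample: Silver-grey aluminium disc of the same size with two dark burn spots on top; origin centre of its underside. Not to be moved.
- head: Sprung aluminium clamp head over the opening, axes as the spectrometer, origin above the opening on its underside: 55 mm above the table at rest, 22 mm high, x -15 to 15, y -100 to 18. Two leaf springs carry it from a post (x -15 to 15, y -196 to -170, 241 mm above the bench). It moves only straight up, 16 mm at most; 1.8 N per mm after 1.5 N to lift it off its rest.
- spindle: Screw spindle in the head: knob on top, rounded steel foot 20 mm across below. Origin: lowest point of the foot, 1.5 to 3.5 mm above the sample's top at the start. Once the foot bears on the sample, more turning lifts the head against its springs. If a hand holds the knob's height while the foot is still free, turning lifts the head too and the dial reads falsely till it lets go.
- knob_grip (a point): Centre, at mid height, of the black knurled knob: 40 mm diameter, 25 mm high, vertical axis straight above the opening, about 228 mm above the bench at the start, with 16 to 19 mm free between it and the head, which shrinks as it is screwed down. Beside it nothing stands at its height within 55 mm of its axis.
- knob (a joint): Knob angle, rad, grows clockwise as seen from above; -1.0 to 6.6, starts at -0.2 to 0.6. Each rad clockwise screws the spindle 2.5 mm down through the head. It stays where it is left. About 0.1 N m turns it, up to 0.16 N m under spring load.
- gauge: Dial gauge, fixed, face up: white face, 62 mm diameter over the rim, top 243 mm above the bench. Origin on the dial's axis at its underside, 222 mm above the bench, 88 mm to the right of the knob's axis (spectrometer -y). Its plunger rests on the sprung head.
- needle (a joint): Dial reading, rad: 0 with the head at rest, grows clockwise as seen from above, 0.33 rad per mm of head lift (0.825 rad per rad of knob once the foot bears on the sample).
- needle_tip (a point): Tip of the orange dial needle, 24 mm from the dial's axis.
- set_mark (a point): Green mark on the dial's rim, given 24 mm from the dial's axis where the needle tip meets it. Elsewhere each time: 1.9 to 2.7 rad clockwise from the needle's rest. x axis: outward from the dial's axis.
- limit_mark (a point): Red mark on the dial's rim, 0.75 rad clockwise beyond the green mark, given 24 mm from the dial's axis.
There are look-alikes about, which are no part of the job. What is shaped like the copper_sample but purple is not meant.

How it is judged:
By the outcome, as a careful person would: the job done as asked, in the order asked, and still so for the second after the job is handed in, with the robot touching nothing.
It also fails if it takes over 72 s, if anything falls off the work surface, if the arm or the gripper's body presses on something with over 40 N, if the wrist force passes 120 N, or if a joint passes its speed limit or range.

## Robot

A 6-joint arm with a two-finger parallel gripper is mounted at the origin on the work surface. World frame = base frame: x ahead of the robot, y to its left, z up, the work surface at z = 0. Lengths are in mm, angles in rad, forces in N, time in s.
With the tool pointing down it reaches from about 350 to 975 mm from the base axis. Payload 7.1 kg.
Tool frame: the origin (TCP) lies midway between the tips of the shut fingers; the grasp point (between the pads) lies 19 mm behind it (ctrl.grip_depth is the distance from the TCP to the grasp point, in mm); z points along the fingers, y is the line along which they close (so a half turn about z gives the same grasp; the last joint's range is limited). The gripper opens to 88 mm and grips with 3 to 60 N. Pads are 20 mm wide; open, the fingers measure 115 mm over their backs; the gripper's body (75 mm by 178 mm) begins 61 mm behind the grasp point.
Start: joints at [-1.345, 0.423, 1.63, -0, 1.089, -0.019], TCP at [151.496, -606.345, 222.675] pointing down, gripper open.
Joint ranges: [-3, 3], [-0.9, 2.11], [0.09, 2.58], [-1.31, 4.45], [0.11, 2.69], [-2.54, 2.54]. Speed limits (rad/s): [2.39, 2.39, 3.01, 3.14, 3.14, 3.14].

## Interface

Orientations are given as a rotation vector (axis times angle).
In Python, from workcell import ctrl, cams gives the robot as it stands.
- The arm moves only by the tool move_arm, never from a script. Its argument "steps" is a list of rows, each a list of 3 entries, a list of its own where there are three numbers: the shift along the tool's x, y, z in units of 25 mm (1.0 is 25 mm), then the turn about the tool's z in units of 5 degrees (1.0 is 5 degrees), then the closure, from 0 (fully open) to 1 (shut). A call has 1 to 20 rows; each row shifts and turns the commanded pose from where the row before left it, along the tool's axes as they then stand; what a row does not reach is not made up. A row lasts 1/12 s, in which the tool goes at most 41.7 mm and 7.16 degrees, less where a joint would pass 70% of its speed; a pose out of reach is approached as far as the arm can. A call is refused whole if a number of a shift passes 1 or a number of a turn 1, either way. A call with a gripper value outside its range is refused whole. The fingers move at their own pace and stop on an object; the grip force is fixed at half the most. Time passes only in rows, so rows that do not move let the fingers close. It gives the time, the measured TCP pose, the force, the opening and the grip force at its end, in the units of the state.
- ctrl.get_obs(): the state, without advancing time (a new reading comes with each control period).
- cams.get_image(name): name is "side" or "top" or "wrist"; returns a dict with "image" (384x512x3 uint8, red, green, blue), "camera_matrix" (3x3 intrinsics, pixels), "k1" (the pictures are not rectified: a ray, as slopes to the right and down, at radius r is drawn at 1 + k1 r^2 times it, then the intrinsics apply), "xyz" and "rotation" of the camera in the world; the wrist camera has in their place "mount" (4x4, takes a point from camera to tool coordinates, whose origin is the TCP and whose axes are the flange's). Camera axes: x right, y down, z forward; pixel columns grow to the right and rows downward; lengths in mm; the calibration is good to about 2 mm. A picture is of the moment at which its call begins: read the wrist's pose just before it. There is no depth.
- ctrl.close_job(): hands the job in; it is judged then, once.
Trained networks look in the newest picture that a camera, given by its name, has taken for a name from the list of things; names that differ only in an ending like _2 or _b are one class to them, and where a whole thing is asked for, a point or a joint stands for the part that bears it (a point fixed in the world has none). Each returns a list of dicts, best first, with "p" (0 to 1); they miss things now and then, are a little off and sometimes report something else, mostly with a low value. They report only what shows in the picture. A call takes as long as a camera call. They do not tell look-alikes from the thing itself.
- cams.boxes_of(camera, thing): "rect" ([centre column, centre row, width, height] in pixels, round what is visible of it).
- cams.cut_out(camera, thing): "pixels" (384x512 bool, what is visible of it) and "rect" ([centre column, centre row, width, height] in pixels, round what is visible of it).
The state is a dict: "t": time; "qpos": joint angles; "qvel": joint speeds; "joint_torque": joint torques, N m; "ee_pos": TCP position; "orientation": TCP orientation; "ft_force": force on the tool from outside, world axes, zero at the start; "moment": the same for the moment, N m; "width": finger opening in mm; "grasp_force": force on a finger pad.
Only numpy, scipy, OpenCV 4.12 (cv2) and the standard library are available. Lean on these libraries where they do the work, as an engineer would, in place of code of your own. Each camera call takes 0.05 s, during which the arm holds its last target. There are 200 camera calls.

## Working session

There is one attempt and no reset: what is moved stays moved. The work goes in short steps, Python scripts to look and compute and a tool call to move; the robot and the scene stay as the last step left them, time stands still between calls to the robot, and variables do not carry over. Pictures are saved under pics/ and viewed, at most 10 in all, crops included, and the job is handed in when it is done.

Besides the shell and the picture viewer there is one more tool, called after "Emit:" as name(argument=value, ...) on one line, values as JSON. move_arm: Moves the arm, as the interface text tells. Its arguments: {"type":"object","properties":{"steps":{"type":"array"}},"required":["steps"]}

```bash
ls; mkdir -p pics; cat > h.py <<'E'
import numpy as np, cv2
from scipy.spatial.transform import Rotation as R
from workcell import ctrl, cams
def pose():
    o=ctrl.get_obs(); T=np.eye(4); T[:3,:3]=R.from_rotvec(o["orientation"]).as_matrix(); T[:3,3]=o["ee_pos"]; return T
def cam(name):
    T=pose(); d=cams.get_image(name)
    if "mount" in d: C=T@np.array(d["mount"])
    else:
        C=np.eye(4); r=np.array(d["rotation"]); C[:3,:3]=r if r.shape==(3,3) else R.from_rotvec(r).as_matrix(); C[:3,3]=d["xyz"]
    return d,C
def ray(d,C,uv):
    K=np.array(d["camera_matrix"]); p=np.linalg.inv(K)@[uv[0],uv[1],1]; x=p[:2].copy()
    for _ in range(20): x=p[:2]/(1+d["k1"]*(x@x))
    v=C[:3,:3]@[x[0],x[1],1]; return C[:3,3],v/np.linalg.norm(v)
def onz(d,C,uv,z):
    o,v=ray(d,C,uv); return o+v*(z-o[2])/v[2]
def proj(d,C,P):
    q=np.linalg.inv(C)@np.append(P,1); x=q[:2]/q[2]; x=x*(1+d["k1"]*(x@x)); K=np.array(d["camera_matrix"]); return (K@[x[0],x[1],1])[:2]
def save(img,n): cv2.imwrite("pics/"+n,cv2.cvtColor(np.ascontiguousarray(img),cv2.COLOR_RGB2BGR))
E
python3 - <<'E'
from h import *
o=ctrl.get_obs(); print({k:np.round(v,3) for k,v in o.items()}); print(pose().round(3))
ims=[]
for n in ["top","side"]:
    d,C=cam(n); print(n,C.round(3).tolist(),d["k1"],np.array(d["camera_matrix"]).tolist()); ims.append(d["image"])
    for t in ["copper_sample","brass_sample","aluminium_sample","stops","opening","knob_grip","gauge","head","spectrometer","needle_tip","set_mark","limit_mark"]:
        print(t,[(round(float(b["p"]),2),np.round(b["rect"],1).tolist()) for b in cams.boxes_of(n,t)[:4]])
save(cv2.resize(np.vstack(ims),None,fx=.78,fy=.78) if 0 else ims[0],"top0.png"); save(ims[1],"side0.png")
E
```

```text
pics
{'t': np.float64(0.0), 'qpos': array([-1.345,  0.424,  1.631,  0.   ,  1.089, -0.019]), 'qvel': array([-0.001,  0.001,  0.   ,  0.   ,  0.001, -0.001]), 'joint_torque': array([-1.0000e-03, -5.4462e+01, -2.7367e+01,  6.4000e-02,  2.3000e-02,
       -0.0000e+00]), 'ee_pos': array([ 151.364, -605.816,  221.916]), 'orientation': array([-3.117, -0.383,  0.   ]), 'ft_force': array([ 0.649,  0.191, -0.38 ]), 'moment': array([-0.016,  0.017, -0.021]), 'grasp_force': np.float64(0.0), 'width': np.float64(87.87)}
[[ 9.70000e-01  2.42000e-01 -0.00000e+00  1.51364e+02]
 [ 2.42000e-01 -9.70000e-01  1.00000e-03 -6.05816e+02]
 [ 0.00000e+00 -2.00000e-03 -1.00000e+00  2.21916e+02]
 [ 0.00000e+00  0.00000e+00  0.00000e+00  1.00000e+00]]
top [[-0.003, -0.987, 0.159, 455.03], [-1.0, -0.002, -0.03, 132.196], [0.029, -0.159, -0.987, 974.38], [0.0, 0.0, 0.0, 1.0]] -0.10258363033683898 [[407.1590868748853, 0.0, 255.51540276129552], [0.0, 407.1590868748853, 192.09198591805648], [0.0, 0.0, 1.0]]
copper_sample [(0.68, [169.2, 188.4, 18.3, 15.3]), (0.66, [208.8, 183.9, 17.1, 21.5]), (0.66, [174.2, 152.4, 1
[... 845 characters left out ...]
ple [(0.78, [222.2, 259.8, 17.2, 18.6]), (0.62, [205.2, 287.4, 14.6, 19.1]), (0.49, [180.1, 274.0, 21.2, 22.4])]
brass_sample [(0.82, [231.9, 329.6, 20.2, 20.4]), (0.68, [277.0, 142.6, 17.4, 13.9])]
aluminium_sample [(0.75, [275.0, 302.9, 19.3, 23.5])]
stops []
opening [(0.93, [294.4, 136.7, 197.5, 207.5])]
knob_grip [(0.77, [279.9, 142.8, 15.1, 19.3]), (0.18, [230.4, 331.4, 15.8, 19.5])]
gauge [(0.87, [299.1, 126.3, 23.9, 20.7])]
head [(0.91, [286.9, 148.1, 31.5, 30.9])]
spectrometer [(0.67, [296.8, 136.8, 206.4, 204.4])]
needle_tip [(0.69, [276.9, 143.1, 20.9, 8.7])]
set_mark [(0.58, [304.4, 121.4, 2.5, 4.3]), (0.31, [276.5, 301.6, 18.7, 21.9])]
limit_mark [(0.6, [306.2, 123.3, 5.4, 6.1])]
```

View pics/top0.png

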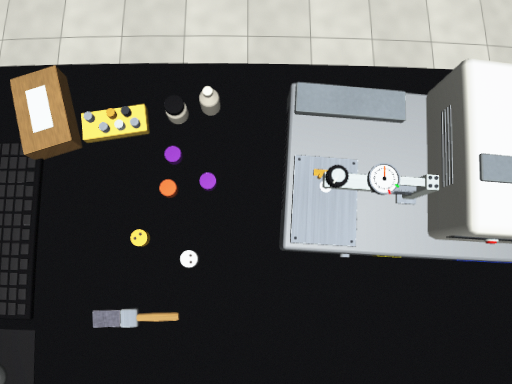

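View pics/side0.png

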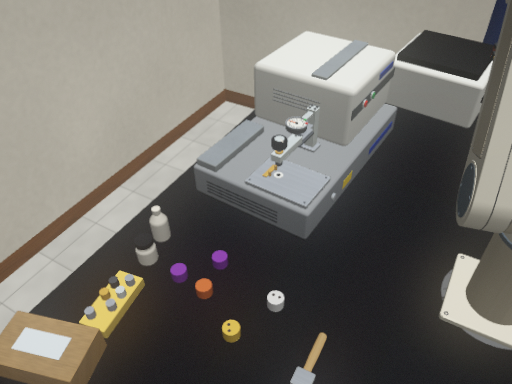

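The top view shows five disc shapes. Copper (orange, plain) is at (168,188), the two purple look-alikes are at (173,154) and (208,181), brass with spots is at (139,238), and aluminium is at (189,259). The side view agrees: copper (204,288), purple (179,273) and (220,260), brass (231,331), aluminium (275,301). The knob is at about (337,176) in top and the gauge at (384,179). I choose the orange disc and will check it in a close crop.

```bash
python3 - <<'E'
from h import *
ims={}
def discs(n,pts):
    d,C=cam(n); im=d["image"]; 
    hsv=cv2.cvtColor(im,cv2.COLOR_RGB2HSV)
    for name,(u,v) in pts.items():
        w=hsv[v-14:v+15,u-14:u+15]; m=(w[...,2]>70).astype(np.uint8)
        k,l,s,c=cv2.connectedComponentsWithStats(m); j=l[14,14] or 1+s[1:,4].argmax()
        cc=c[j]+[u-14,v-14]
        print(n,name,cc.round(1),s[j].tolist(),onz(d,C,cc,15).round(1),onz(d,C,cc,30).round(1), im[v,u])
    return d,C
d,C=discs("top",dict(cu=(168,188),br=(139,238),al=(189,259),p1=(173,154),p2=(208,181)))
discs("side",dict(cu=(204,288),br=(231,331),al=(275,301),p1=(179,273),p2=(220,260)))
print("knob",onz(d,C,(337,175.5),240).round(1),"gauge",onz(d,C,(384,179.2),243).round(1))
for c in [(295,155.5),(357.5,156.5),(356,245.5),(291,243)]: print("tbl",onz(d,C,c,120).round(1))
a=cv2.resize(d["image"][140:260,280:440],(800,600),interpolation=cv2.INTER_CUBIC)
save(a,"tcrop.png")
save(cv2.resize(d["image"][140:280,120:230],(440,560),interpolation=cv2.INTER_CUBIC),"cucrop.png")
E
```

```text
top cu [167.8 187.8] [5, 5, 18, 19, 271] [619.8 312.9  15. ] [617.2 310.1  30. ] [247 143  78]
top br [139.2 237.6] [5, 5, 20, 18, 276] [501. 377.  15.] [500.3 373.1  30. ] [251 238 110]
top al [188.5 258.5] [5, 5, 18, 18, 274] [452.9 260.   15. ] [452.9 258.   30. ] [251 252 252]
top p1 [172.3 153.6] [5, 5, 18, 18, 241] [703.8 304.9  15. ] [699.9 302.2  30. ] [167  73 215]
top p2 [207.3 180.5] [5, 5, 17, 18, 246] [637.7 218.9  15. ] [634.8 217.6  30. ] [174  80 221]
side cu [203.8 287.9] [5, 4, 18, 21, 318] [618.1 310.7  15. ] [610.5 319.1  30. ] [205 119  68]
side br [231.  330.3] [4, 2, 20, 24, 378] [499.5 375.3  15. ] [493.9 382.5  30. ] [212 186  90]
side al [275.2 300.3] [6, 3, 18, 22, 336] [451.7 257.9  15. ] [447.  267.2  30. ] [218 218 216]
side p1 [178.6 272. ] [5, 4, 18, 20, 285] [700.6 302.1  15. ] [691.5 310.6  30. ] [145  72 174]
side p2 [219.6 258.8] [5, 4, 17, 19, 266] [635.2 216.2  15. ] [627.2 226.3  30. ] [143  70 175]
knob [605.  -41.4 240. ] gauge [ 597.8 -129.8  243. ]
tbl [673.3  20.7 120. ]
tbl [ 672.1 -117.   120. ]
tbl [ 478.8 -105.6  120. ]
tbl [484.9  32.6 120. ]
```

View pics/tcrop.png

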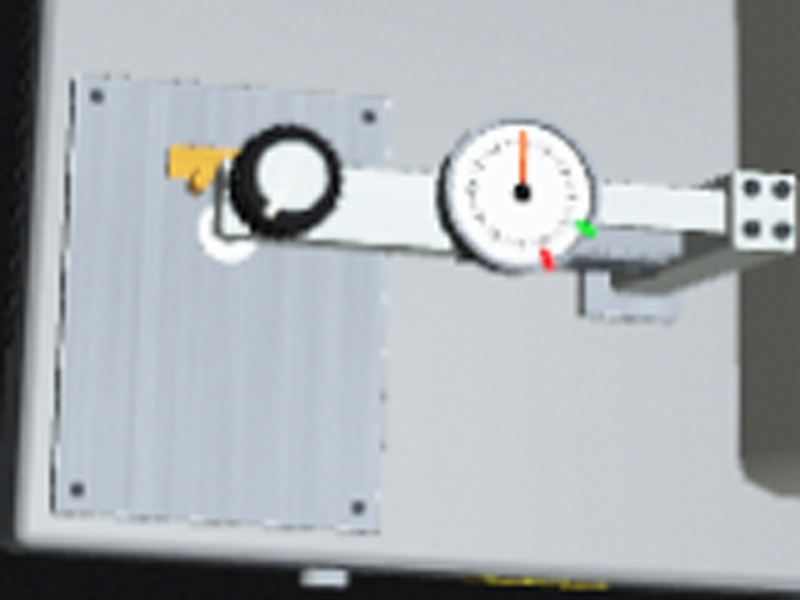

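View pics/cucrop.png

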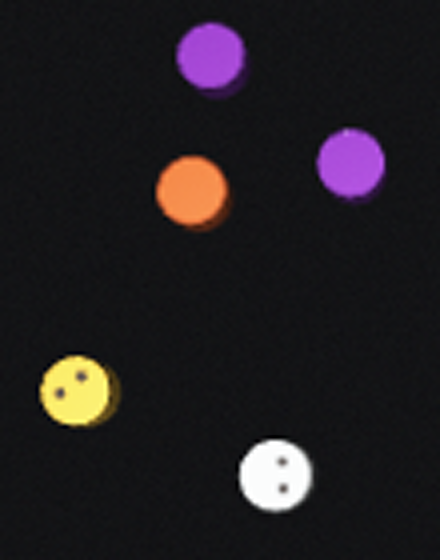

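The crops show the orange disc is plain, so it is the copper sample; brass and aluminium both have burn spots. In the dial crop the needle tip is at (522,130), the green mark at (585,229) and the red mark at (547,260), about the hub (522,192). That puts green about 2.1 rad clockwise. I'm moving towards the copper now, then I'll look again.

Emit:
move_arm(steps=[[[0.86,-1,-0.2],0,0],[[0.86,-1,-0.2],0,0],[[0.86,-1,-0.2],0,0],[[0.86,-1,-0.2],0,0],[[0.86,-1,-0.2],0,0],[[0.86,-1,-0.2],0,0],[[0.86,-1,-0.2],0,0],[[0.86,-1,-0.2],0,0],[[0.86,-1,-0.2],0,0],[[0.86,-1,-0.2],0,0],[[0.86,-1,-0.2],0,0],[[0.86,-1,-0.2],0,0],[[0.86,-1,0],0,0],[[0.86,-1,0],0,0],[[0.86,-1,0],0,0],[[0.86,-1,0],0,0],[[0.86,-1,0],0,0],[[0.86,-1,0],0,0],[[0.86,-1,0],0,0],[[0.86,-1,0],0,0]])

```text
t: 3.07
ee_pos: [448.0, -15.4, 282.9]
orientation: [3.118, 0.384, 0.001]
ft_force: [-0.1, 0.1, -0.4]
width: 88.0
grasp_force: 0.0
```

Emit:
move_arm(steps=[[[0.86,-1,0],0,0],[[0.86,-1,0],0,0],[[0.86,-1,0],0,0],[[0.86,-1,0],0,0],[[0.86,-1,0],0,0],[[0.86,-1,0],0,0],[[0.86,-1,0],0,0],[[0.5,-0.7,0],0,0],[[0,0,0],1,0],[[0,0,0],1,0],[[0,0,0],1,0],[[0,0,0],0.5,0],[[0,0,0],0,0]])

```text
t: 4.15
ee_pos: [558.9, 209.3, 282.6]
orientation: [3.14, -0.097, -0.0]
ft_force: [-0.4, -0.4, -0.4]
width: 87.6
grasp_force: 0.0
```

```bash
python3 - <<'E'
from h import *
print(pose().round(3))
d,C=cam("wrist"); print(C.round(3).tolist(), np.array(d["mount"]).round(3).tolist(), d["k1"])
s,_=cam("side")
save(np.hstack([d["image"],s["image"]])[:, :],"w1raw.png"); save(cv2.resize(np.hstack([d["image"],s["image"]]),(800,300)),"w1.png")
for t in ["copper_sample"]: print([(round(float(b["p"]),2),np.round(b["rect"],1).tolist()) for b in cams.boxes_of("wrist",t)])
E
```

```text
[[ 9.98000e-01 -6.20000e-02 -0.00000e+00  5.58906e+02]
 [-6.20000e-02 -9.98000e-01 -0.00000e+00  2.09340e+02]
 [-0.00000e+00  0.00000e+00 -1.00000e+00  2.82587e+02]
 [ 0.00000e+00  0.00000e+00  0.00000e+00  1.00000e+00]]
[[-0.063, -0.96, -0.272, 633.916], [-0.998, 0.061, 0.018, 203.147], [-0.001, 0.273, -0.962, 443.08], [0.0, 0.0, 0.0, 1.0]] [[-0.001, -0.962, -0.273, 75.223], [1.0, -0.001, -0.002, 1.551], [0.001, -0.273, 0.962, -160.505], [0.0, 0.0, 0.0, 1.0]] 0.007003302501865376
[(0.96, [244.8, 101.0, 28.7, 30.5]), (0.89, [173.3, 50.2, 39.4, 35.1]), (0.84, [176.5, 122.7, 34.4, 31.7])]
```

View pics/w1.png

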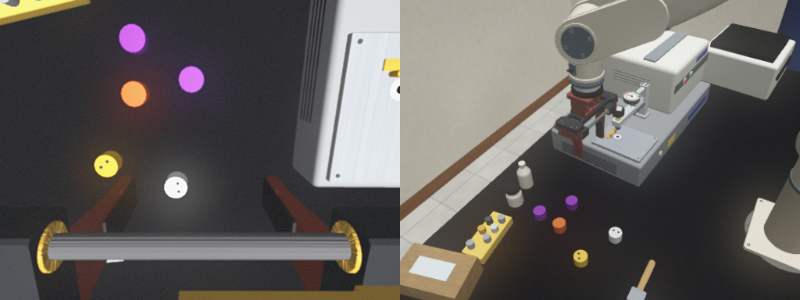

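The left half is the wrist view, with copper at raw (171,120), purple at (169,49) and (244,101), brass at (135,211), and aluminium at (225,239). The red-brown fingers are at both sides and the wide body lies along the closing axis. I need the gripper's shape to plan the push, so I'm cropping the side view.

```bash
python3 - <<'E'
import cv2
a=cv2.imread("pics/w1raw.png")[:,512:]
cv2.imwrite("pics/g.png",cv2.resize(a[90:230,190:330],(600,600),interpolation=cv2.INTER_CUBIC))
E
```

```text
(no output)
```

View pics/g.png

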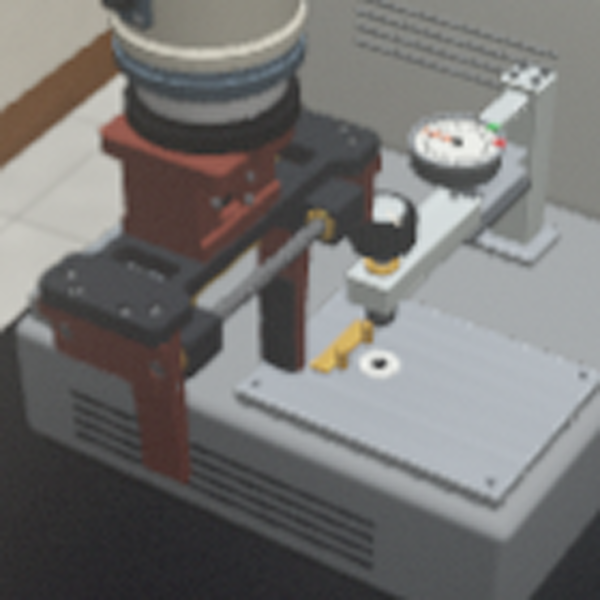

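```bash
python3 - <<'E'
from h import *
d=cams.get_image("wrist"); M=np.array(d["mount"])
for p in [(10,44,0),(-10,44,0),(10,57,0),(-10,57,0),(10,44,-40),(0,0,0)]: print(p,proj(d,M,p).round(0))
for z in (-60,-80,-100,-120):
  for x in (40,20,0,-20,-40): print("rod?",x,z,proj(d,M,(x,60,z)).round(0))
C=pose()@M
T=np.linalg.inv(C)
s=cams.get_image("side");Cs=np.eye(4);Cs[:3,:3]=np.array(s["rotation"]) if np.array(s["rotation"]).shape==(3,3) else R.from_rotvec(s["rotation"]).as_matrix();Cs[:3,3]=s["xyz"]
P=pose()
for p in [(10,-57,0),(-10,-57,0),(10,-57,-80),(-10,-57,-80),(37,-89,-80),(-37,-89,-80),(37,-89,-120),(-37,-89,-120),(-37,89,-120),(-10,-44,0)]:
    uv=proj(s,Cs,(P@np.append(p,1))[:3]); print("side crop",p,((uv-[190,90])*600/140).round(0))
E
```

```text
(10, 44, 0) [335. 229.]
(-10, 44, 0) [333. 263.]
(10, 57, 0) [360. 229.]
(-10, 57, 0) [357. 263.]
(10, 44, -40) [358. 265.]
(0, 0, 0) [252. 246.]
rod? 40 -60 [434. 213.]
rod? 20 -60 [425. 268.]
rod? 0 -60 [418. 318.]
rod? -20 -60 [410. 363.]
rod? -40 -60 [404. 405.]
rod? 40 -80 [474. 237.]
rod? 20 -80 [461. 302.]
rod? 0 -80 [450. 360.]
rod? -20 -80 [440. 412.]
rod? -40 -80 [431. 459.]
rod? 40 -100 [536. 276.]
rod? 20 -100 [516. 356.]
rod? 0 -100 [498. 425.]
rod? -20 -100 [483. 485.]
rod? -40 -100 [469. 538.]
rod? 40 -120 [650. 347.]
rod? 20 -120 [611. 448.]
rod? 0 -120 [579. 532.]
rod? -20 -120 [552. 602.]
rod? -40 -120 [530. 661.]
side crop (10, -57, 0) [139. 473.]
side crop (-10, -57, 0) [174. 488.]
side crop (10, -57, -80) [127. 338.]
side crop (-10, -57, -80) [163. 353.]
side crop (37, -89, -80) [ 33. 356.]
side crop (-37, -89, -80) [170. 414.]
side crop (37, -89, -120) [ 23. 281.]
side crop (-37, -89, -120) [165. 339.]
side crop (-37, 89, -120) [392. 139.]
side crop (-10, -44, 0) [190. 473.]
```

```bash
python3 - <<'E'
from h import *
P=pose()
d,C=cam("wrist"); s,Cs=cam("side")
def tri(a,b):
    o1,v1=ray(d,C,a);o2,v2=ray(s,Cs,b)
    t=np.linalg.lstsq(np.stack([v1,-v2],1),o2-o1,rcond=None)[0]; p=(o1+v1*t[0]+o2+v2*t[1])/2
    return (np.linalg.inv(P)@np.append(p,1))[:3].round(1), np.linalg.norm(o1+v1*t[0]-o2-v2*t[1]).round(1)
print(tri((445,311),(264.7,141.8)),tri((67,313),(232,172.8)), tri((445,311),(232,172.8)),tri((67,313),(264.7,141.8)))
a=s["image"][95:195,195:295]; b=d["image"][200:384]
canvas=np.zeros((600,800,3),np.uint8); canvas[:420,:420]=cv2.resize(a,(420,420),interpolation=cv2.INTER_CUBIC)
t,_=cam("top"); canvas[:380,420:]=cv2.resize(t["image"][120:280,200:360],(380,380),interpolation=cv2.INTER_CUBIC)
canvas[420:600,:]=cv2.resize(b,(500,180)) if 0 else np.pad(cv2.resize(b,(500,180)),((0,0),(0,300),(0,0)))
tc=t["image"][285:345,80:190]; canvas[440:590,510:785]=cv2.resize(tc,(275,150),interpolation=cv2.INTER_CUBIC)
save(canvas,"g2.png")
E
```

```text
(array([ -1. ,  76. , -61.6]), np.float64(13.4)) (array([ -0.7, -52.7, -69.3]), np.float64(23.6)) (array([ 19.6,  29.9, -49.9]), np.float64(78.2)) (array([  -4.9,   -9.2, -108.1]), np.float64(95.1))
```

View pics/g2.png

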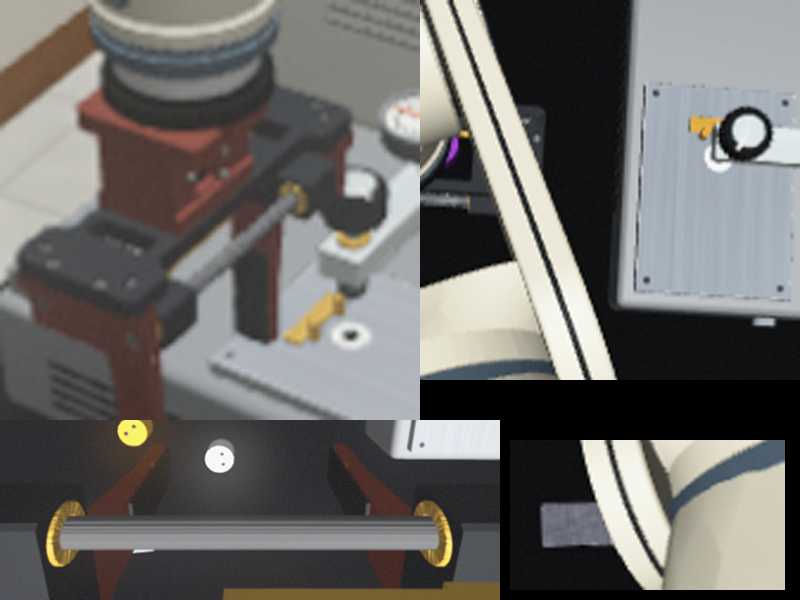

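The composite shows the gripper is symmetric about the fingers: carriages 75 mm wide, rods between them. So its body overhangs the fingertips by about 27 mm every way. It would hit the knob before any finger could push the sample home, so I need a slim pusher. The brush on the bench, with its bristle block at top-view (107,318), is a candidate. First I'm picking up the copper.

```bash
cat >> h.py <<'E'
def blob(im,lo,hi,near=None):
    m=cv2.inRange(cv2.cvtColor(im,cv2.COLOR_RGB2HSV),np.array(lo),np.array(hi)); n,l,s,c=cv2.connectedComponentsWithStats(m)
    i=[k for k in range(1,n) if s[k,4]>15]
    i.sort(key=lambda k:-s[k,4] if near is None else np.hypot(*(c[k]-near)))
    return [(c[k].round(1),s[k].tolist()) for k in i]
def tool(P,target): # world target -> units of 25mm in tool axes
    return ((P[:3,:3].T@(np.array(target)-P[:3,3]))/25).round(3)
E
python3 - <<'E'
from h import *
P=pose(); d,C=cam("wrist")
b=blob(d["image"],(3,100,80),(16,255,255),(171,120))[:2]; print(b)
c=onz(d,C,b[0][0],30); print(c.round(1), ctrl.get_obs()["qpos"].round(3))
print(tool(P,(c[0],c[1],15-10)))
E
```

```text
[(array([171.6, 119.7]), [154, 103, 38, 35, 944]), (array([135.2, 259.3]), [90, 224, 79, 73, 1240])]
[618.2 308.4  30. ] [ 0.338  0.319  1.638 -0.     1.184  1.969]
[ 2.124 -4.105 11.109]
```

Emit:
move_arm(steps=[[[0.43,-0.83,0.2],0,0],[[0.43,-0.83,0.4],0,0],[[0.43,-0.83,0.7],0,0],[[0.42,-0.83,1],0,0],[[0.42,-0.85,1],0,0],[[0,0,1],0,0],[[0,0,1],0,0],[[0,0,1],0,0],[[0,0,1],0,0],[[0,0,1],0,0],[[0,0,1],0,0],[[0,0,1],0,0],[[0,0,0.68],0,0],[[0,0,0],0,0],[[0,0,0],0,1],[[0,0,0],0,1],[[0,0,0],0,1],[[0,0,0],0,1],[[0,0,0],0,1],[[0,0,0],0,1]])

```text
t: 6.27
ee_pos: [618.9, 310.3, 9.1]
orientation: [-3.14, 0.095, -0.002]
ft_force: [0.2, -0.3, -0.3]
width: 51.4
grasp_force: 0.0
```

Emit:
move_arm(steps=[[[0,0,0],0,1],[[0,0,0],0,1],[[0,0,0],0,1],[[0,0,0],0,1],[[0,0,-0.5],0,1],[[0,0,-1],0,1],[[0,0,-1],0,1],[[0,0,-1],0,1],[[0,0,-1],0,1],[[0,0.2,-1],0,1],[[-0.3,1,-1],0,1],[[-0.3,1,-1],0,1],[[-0.3,1,-1],0,1],[[-0.3,1,-0.5],0,1],[[-0.3,1,0],0,1],[[-0.3,1,0],0,1],[[-0.4,1,0],0,1],[[-0.4,1,0],0,1],[[-0.4,1,0],0,1],[[-0.4,1,0],0,1]])

```text
t: 7.93
ee_pos: [516.7, 59.5, 233.2]
orientation: [3.14, -0.095, -0.001]
ft_force: [0.1, 0.6, -3.3]
width: 39.6
grasp_force: 30.0
```

Emit:
move_arm(steps=[[[-0.2,0.2,0],0,1],[[0,0,0],0,1],[[0,0,0],0,1]])

```text
t: 8.18
ee_pos: [512.8, 56.0, 233.5]
orientation: [-3.14, 0.097, -0.001]
ft_force: [0.0, 1.5, -3.6]
width: 39.8
grasp_force: 30.0
```

```bash
python3 - <<'E'
from h import *
P=pose(); o=ctrl.get_obs(); print(P[:3,3].round(1),o["width"],o["grasp_force"],o["ft_force"].round(2))
psi=-0.064;O=np.array([606,-43.])
def w(x,y,z): return np.array([O[0]+x*np.cos(psi)-y*np.sin(psi),O[1]+x*np.sin(psi)+y*np.cos(psi),z])
big=[]
for n in ["wrist","side"]:
    d,C=cam(n); im=d["image"].copy()
    np.savez(f"{n}2.npz",im=d["image"],C=C,K=d["camera_matrix"],k1=d["k1"])
    for p in [(0,0,120),(18.4,15.4,136),(-125,70,120),(65,70,120),(65,-70,120),(-125,-70,120),(0,0,240.5),(0,-88,243)]:
        u=proj(d,C,w(*p)); print(n,p,u.round(1)); cv2.drawMarker(im,tuple(int(round(v)) for v in u),(255,0,255),cv2.MARKER_CROSS,5,1)
    big.append(im)
s=cv2.resize(big[1][80:220,200:340],(400,400),interpolation=cv2.INTER_CUBIC)
c=np.zeros((600,800,3),np.uint8); c[:,:]=cv2.resize(big[0],(800,600)); c[:290,:290]=s[110:400,110:400]
save(c,"w2.png")
E
```

```text
[512.8  56.  233.5] 39.76631010004764 29.99909520149231 [ 0.02  1.54 -3.62]
wrist (0, 0, 120) [370.9  69.6]
wrist (18.4, 15.4, 136) [359.8  40.6]
wrist (-125, 70, 120) [279. 218.]
wrist (65, 70, 120) [284.6 -24.7]
wrist (65, -70, 120) [475.5 -25.3]
wrist (-125, -70, 120) [435.3 218.3]
wrist (0, 0, 240.5) [466.4  43.3]
wrist (0, -88, 243) [680.6  41.1]
side (0, 0, 120) [277.9 174.6]
side (18.4, 15.4, 136) [269.3 170.7]
side (-125, 70, 120) [305.6 205.8]
side (65, 70, 120) [243.9 180.1]
side (65, -70, 120) [271.4 154.4]
side (-125, -70, 120) [330.4 176.5]
side (0, 0, 240.5) [278.8 137.8]
side (0, -88, 243) [295.9 121.5]
```

View pics/w2.png

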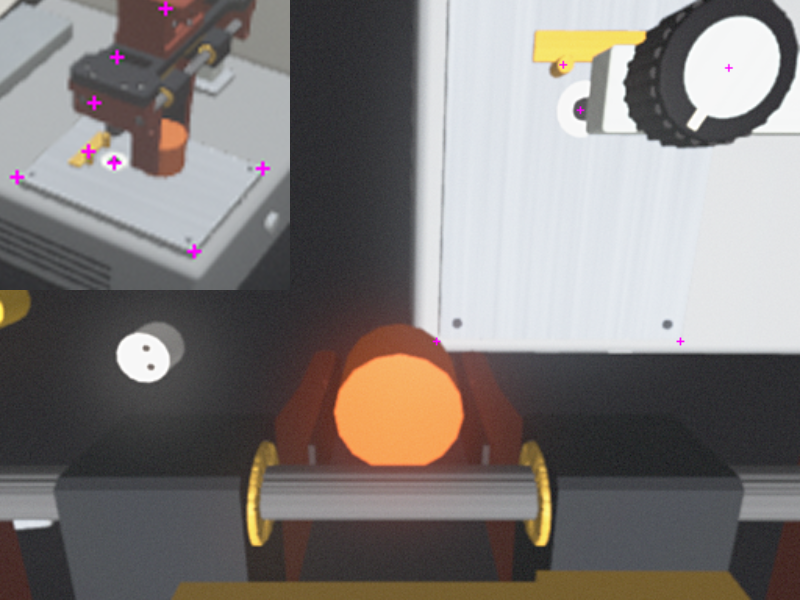

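The wrist view shows the copper held between the pads, the opening at (581,110) under my marker (580,110), and the pin and knob cap within a few pixels of theirs. So the frame estimate (606,-43, yaw about -0.06) holds. I'm setting the copper on the table 74 mm short of home, where the body clears the knob and gauge.

Emit:
move_arm(steps=[[[0.25,0.93,0],0,1],[[0.25,0.93,0],0,1],[[0.25,0.93,0.2],0,1],[[0.25,0.93,0.5],0,1],[[0,0,0.8],0,1],[[0,0,0.8],0,1],[[0,0,0.8],0,1],[[0,0,0.5],0,1],[[0,0,0.3],0,1],[[0,0,0.12],0,1],[[0,0,0.06],0,1],[[0,0,0],0,1],[[0,0,0],0,1]])

```text
t: 9.37
ee_pos: [532.9, -38.2, 131.9]
orientation: [3.14, -0.095, 0.002]
ft_force: [0.2, 0.0, -3.2]
width: 39.3
grasp_force: 30.0
```

Emit:
move_arm(steps=[[[0,0,0.05],0,1],[[0,0,0.04],0,1],[[0,0,0.02],0,1],[[0,0,0],0,1]])

```text
t: 9.7
ee_pos: [532.2, -38.4, 128.6]
orientation: [3.14, -0.095, 0.0]
ft_force: [0.3, -0.2, -3.2]
width: 39.2
grasp_force: 30.0
```

Emit:
move_arm(steps=[[[0,0,0.03],0,1],[[0,0,0.03],0,1],[[0,0,0],0,1]])

```text
t: 9.95
ee_pos: [532.3, -38.4, 128.5]
orientation: [3.14, -0.095, 0.0]
ft_force: [-6.1, 0.0, 13.2]
width: 39.5
grasp_force: 30.0
```

Emit:
move_arm(steps=[[[0,0,0],0,0.4],[[0,0,0],0,0.4],[[0,0,-0.1],0,0.4],[[0,0,-0.5],0,0.4],[[0,0,-1],0,0.4],[[0,0,-1],0,0.4],[[0,0,-1],0,0.4],[[0,0,-1],0,0.4]])

```text
t: 10.62
ee_pos: [532.1, -38.4, 243.2]
orientation: [3.14, -0.095, -0.0]
ft_force: [0.0, -0.3, -0.5]
width: 52.8
grasp_force: 0.0
```

```bash
python3 - <<'E'
from h import *
print(pose()[:3,3].round(1),ctrl.get_obs()["width"])
s,Cs=cam("side"); d,C=cam("top")
d["image"]=cv2.cvtColor(cv2.imread("pics/top0.png"),cv2.COLOR_BGR2RGB)
im=d["image"]; 
for c in [(93,310),(93,327),(121,310),(121,327),(138,309),(138,326),(138,317),(178,317)]: print(c,onz(d,C,c,10).round(0))
g=im[300:336,85:185]
print((g.max(2)>60).sum(0).tolist())
print([ (int(np.mean(np.where(col)[0]))+300) if col.any() else 0 for col in (g.max(2)>60).T][::6])
# copper now in side view
b=blob(s["image"],(3,100,60),(16,255,255))[:3]; print(b, onz(s,Cs,b[0][0],135).round(1))
S=cv2.cvtColor(cv2.imread("pics/side0.png"),cv2.COLOR_BGR2RGB)
c=np.hstack([cv2.resize(im[295:340,85:185],(400,180),interpolation=cv2.INTER_CUBIC),cv2.resize(S[325:384,280:380],(400,236),interpolation=cv2.INTER_CUBIC)[:180]])
c2=np.hstack([cv2.resize(s["image"][90:230,190:330],(400,400),interpolation=cv2.INTER_CUBIC),cv2.resize(S[325:384,280:340],(400,393),interpolation=cv2.INTER_CUBIC)[:400] if 0 else cv2.resize(S[324:384,280:340],(400,400),interpolation=cv2.INTER_CUBIC)])
save(np.vstack([c,c2]),"br.png")
E
```

```text
[532.1 -38.4 243.2] 52.75924334420551
(93, 310) [332. 482.  10.]
(93, 327) [293. 481.  10.]
(121, 310) [333. 416.  10.]
(121, 327) [295. 415.  10.]
(138, 309) [336. 376.  10.]
(138, 326) [297. 375.  10.]
(138, 317) [318. 376.  10.]
(178, 317) [319. 283.  10.]
[0, 0, 0, 0, 0, 0, 0, 11, 18, 18, 18, 18, 18, 18, 18, 18, 18, 18, 17, 17, 17, 17, 17, 17, 17, 17, 17, 17, 18, 18, 17, 17, 17, 17, 17, 17, 19, 19, 19, 19, 19, 19, 19, 19, 19, 19, 19, 19, 19, 20, 19, 18, 18, 9, 9, 9, 9, 9, 9, 9, 9, 9, 9, 9, 9, 9, 9, 10, 10, 10, 10, 10, 10, 10, 10, 10, 10, 10, 10, 10, 9, 9, 9, 9, 9, 9, 9, 9, 9, 9, 9, 9, 9, 7, 0, 0, 0, 0, 0, 0]
[0, 0, 318, 318, 318, 318, 318, 318, 318, 317, 317, 317, 316, 316, 316, 316, 0]
[(array([ 96.1, 195.9]), [0, 90, 227, 192, 3071]), (array([302.5, 179.7]), [296, 172, 14, 17, 198]), (array([310.2,  91.9]), [303, 91, 14, 3, 24])] [966.8 277.6 135. ]
```

View pics/br.png

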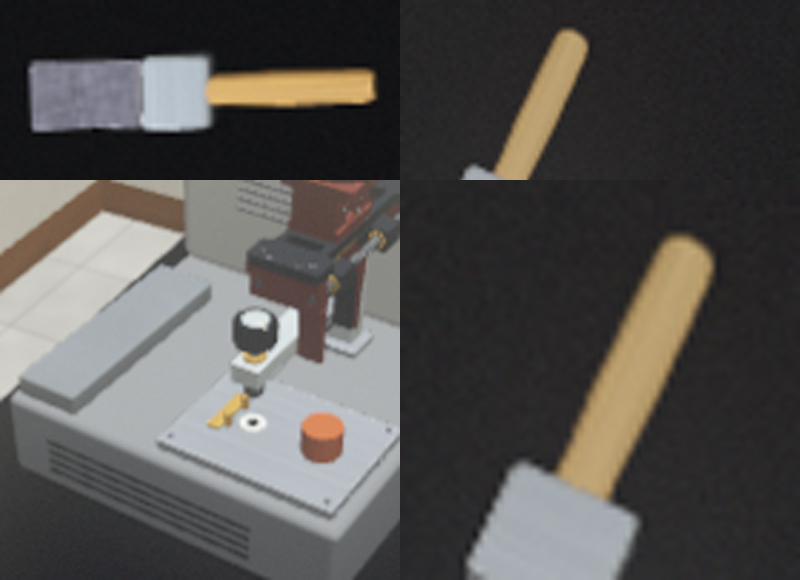

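The picture shows the copper upright on the table (side crop about (322,437)), short of the clamp. The brush lies flat, with a bristle block, a square ferrule and a round-ended handle. I'm going to grip it by the ferrule and use the bristle block's flat end as a soft pusher.

Emit:
move_arm(steps=[[[-0.57,-0.99,0],0,0],[[-0.57,-0.99,0],0,0],[[-0.57,-0.99,0],0,0],[[-0.57,-0.99,0],0,0],[[-0.57,-0.99,0],0,0],[[-0.57,-0.99,0],0,0],[[-0.57,-0.99,0],0,0],[[-0.57,-0.99,0],0,0],[[-0.57,-0.99,0],0,0],[[-0.57,-0.99,0],0,0],[[-0.57,-0.99,0],0,0],[[-0.57,-0.99,0],0,0],[[-0.57,-0.99,0],0,0],[[-0.57,-0.99,0],0,0],[[-0.57,-0.99,0],-1,0],[[-0.5,-1,0],-1,0],[[-0.5,-1,0],-1,0],[[0,0,0.2],-1,0],[[0,0,0.2],-1,0],[[0,0,0.2],-1,0]])

```text
t: 12.38
ee_pos: [312.2, 393.5, 225.9]
orientation: [3.055, 0.73, -0.001]
ft_force: [-0.0, -0.1, -1.6]
width: 88.2
grasp_force: 0.0
```

Emit:
move_arm(steps=[[[0,0,0.2],-1,0],[[0,0,0.2],-1,0],[[0,0,0.2],-1,0],[[0,0,0.2],-1,0],[[0,0,0.2],-1,0],[[0,0,0.2],-1,0],[[0,0,0.2],-1,0],[[0,0,0.2],-1,0],[[0,0,0.2],-1,0],[[0,0,0.2],-1,0],[[0,0,0.2],-1,0],[[0,0,0.2],-1,0],[[0,0,0.2],-1,0],[[0,0,0],0,0],[[0,0,0],0,0]])

```text
t: 13.63
ee_pos: [312.6, 392.8, 161.2]
orientation: [2.195, 2.248, -0.002]
ft_force: [0.6, -0.2, -0.2]
width: 88.1
grasp_force: 0.0
```

```bash
python3 - <<'E'
from h import *
P=pose(); d,C=cam("wrist"); print(P.round(3))
im=d["image"]; save(im,"brw.png"); hsv=cv2.cvtColor(im,cv2.COLOR_RGB2HSV)
for p in [(316,376),(316,416),(316,396),(316,480)]: print(p,proj(d,C,(p[0],p[1],10)).round(0))
# bluish-grey ferrule/bristle
g=cv2.resize(im,(64,48),interpolation=cv2.INTER_AREA)
for r in range(0,48,2): print("".join("#" if v>150 else "+" if v>90 else "." if v>50 else " " for v in g[r].max(1)))
E
```

```text
[[-2.40000e-02  1.00000e+00 -1.00000e-03  3.12560e+02]
 [ 1.00000e+00  2.40000e-02 -1.00000e-03  3.92817e+02]
 [-1.00000e-03 -1.00000e-03 -1.00000e+00  1.61199e+02]
 [ 0.00000e+00  0.00000e+00  0.00000e+00  1.00000e+00]]
(316, 376) [258. 195.]
(316, 416) [259. 155.]
(316, 396) [258. 175.]
(316, 480) [261.  85.]
................................................................
................................................................
................................................................
................................................................
................................................................
.............................++++++.............................
............................+######++...........................
...........................++######+++..........................
..........................+++######++++.........................
.........................++++######++++.........................
.........................++++######+++++........................
.........................++++######+++++.............+++........
.........................++++######++++.............#######.....
..........................+++++###+++++.............+######.....
...................++.....+++++###+++++....++.........+##+......
.................+++.......++++###+++++.....++..................
...............+++.........++++###+++++......+++................
.............++++..........++++###++++.........++++.............
.......###+++++++..........+++++++++++.........++++++####.......
+++++.####################################################.+++++
++++++####################################################.+++++
+++++.###+..+++++..............................+++++..####++++++
++++++......++++................................++++......++++++
++++++.......++.............+++++++++++++++++++++##++++++#######
```

Emit:
move_arm(steps=[[[0.1,0.14,1],0,0],[[0,0,1],0,0],[[0,0,1],0,0],[[0,0,1],0,0],[[0,0,1],0,0],[[0,0,0.8],0,0],[[0,0,0.4],0,0],[[0,0,0],0,1],[[0,0,0],0,1],[[0,0,0],0,1],[[0,0,0],0,1],[[0,0,0],0,1],[[0,0,0],0,1],[[0,0,0],0,1],[[0,0,0],0,1],[[0,0,0],0,1],[[0,0,-0.5],0,1],[[0,0,-0.5],0,1],[[0,0,-0.5],0,1],[[0,0,0],0,1]])

```text
t: 15.35
ee_pos: [317.1, 396.8, 46.1]
orientation: [-2.192, -2.251, -0.005]
ft_force: [-0.1, 0.5, -1.2]
width: 41.7
grasp_force: 30.0
```

The brush is held: width 41.7, grip 30 N, and it lifted freely. I'm carrying it to the start of the push line.

Emit:
move_arm(steps=[[[0,0,-1],0,1],[[0,0,-1],0,1],[[-0.5,0.15,-1],0,1],[[-1,0.2,-1],0,1],[[-1,0.2,-1],0,1],[[-1,0.2,-0.4],0,1],[[-1,0.2,0],0,1],[[-1,0.2,0],0,1],[[-1,0.2,0],0,1],[[-1,0.2,0],0,1],[[-1,0.2,0],0,1],[[-1,0.2,0],0,1],[[-1,0.2,0],0,1],[[-1,0.2,0],0,1],[[-1,0.2,0],0,1],[[-1,0.2,0],0,1],[[-1,0.2,0],0,1],[[-1,0.2,0],0,1],[[-1,0.2,0],0,1],[[-0.75,0.2,0],0,1]])

```text
t: 17.02
ee_pos: [416.4, -34.6, 178.9]
orientation: [-2.192, -2.25, 0.001]
ft_force: [-0.1, 0.3, -1.1]
width: 41.6
grasp_force: 30.0
```

Emit:
move_arm(steps=[[[0,0,0],1,1],[[0,0,0],1,1],[[0,0,0],1,1],[[0,0,0],1,1],[[0,0,0],1,1],[[0,0,0],1,1],[[0,0,0],1,1],[[0,0,0],1,1],[[0,0,0],1,1],[[0,0,0],1,1],[[0,0,0],1,1],[[0,0,0],1,1],[[0,0,0],1,1],[[0,0,0],1,1],[[0,0,0],1,1],[[0,0,0],1,1],[[0,0,0],1,1],[[0,0,0],1,1],[[0,0,0],1,1],[[0,0,0],0,1]])

```text
t: 18.68
ee_pos: [416.2, -32.9, 178.8]
orientation: [-3.14, 0.1, 0.001]
ft_force: [0.8, -0.9, -0.9]
width: 42.0
grasp_force: 30.0
```

```bash
python3 - <<'E'
from h import *
P=pose(); o=ctrl.get_obs(); print(P[:3].round(3).tolist(),o["width"],o["ft_force"].round(2),o["moment"].round(2),o["t"])
d,C=cam("wrist"); s,Cs=cam("side"); t,Ct=cam("top")
np.savez("w3.npz",im=d["image"]); 
b=blob(d["image"],(3,100,60),(16,255,255))[:4]; print(b)
print("wrist cu z150",onz(d,C,b[0][0],150).round(1))
print("expected cu px",proj(d,C,(532.2,-38.4,150)).round(1),"bristle end px",proj(d,C,(P@[86,0,5,1])[:3]).round(1))
b=[x for x in blob(s["image"],(3,100,60),(16,255,255)) if 270<x[0][0]<340]; print(b, [onz(s,Cs,x[0],137).round(1) for x in b])
b=[x for x in blob(t["image"],(3,100,60),(16,255,255)) if 270<x[0][0]<370]; print(b, [onz(t,Ct,x[0],147).round(1) for x in b])
a=d["image"]; v=s["image"][110:210,220:400]
save(np.hstack([cv2.resize(a,(480,360)),cv2.resize(v,(320,178),interpolation=cv2.INTER_CUBIC)[:360].copy() if 0 else np.pad(cv2.resize(v,(320,178),interpolation=cv2.INTER_CUBIC),((0,182),(0,0),(0,0)))]),"w3.png")
E
```

```text
[[0.998, -0.064, -0.001, 416.241], [-0.064, -0.998, 0.0, -32.867], [-0.001, -0.0, -1.0, 178.835]] 41.950202344005376 [ 0.78 -0.9  -0.89] [ 0.   -0.01  0.04] 18.6833
[(array([503.4, 361.9]), [491, 334, 21, 50, 550]), (array([246.6,  41. ]), [215, 0, 73, 67, 501]), (array([  7. , 362.8]), [0, 335, 20, 49, 451]), (array([325.1, 350.8]), [315, 334, 19, 39, 355])]
wrist cu z150 [ 302.3 -202.9  150. ]
expected cu px [248.7  20.4] bristle end px [252.   77.9]
[(array([302.4, 179.7]), [296, 172, 14, 17, 203])] [array([529.6, -36.2, 137. ])]
[(array([325.6, 219.7]), [315, 210, 21, 20, 318]), (array([325.6, 266.5]), [321, 260, 8, 16, 45])] [array([531.2, -36.5, 147. ]), array([436.2, -34. , 147. ])]
```

View pics/w3.png

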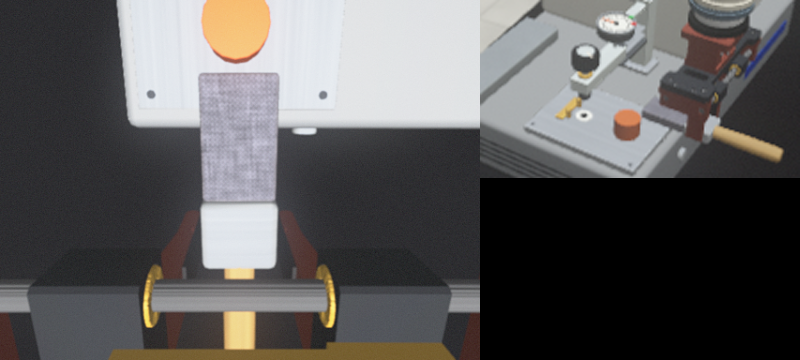

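The wrist view shows the bristle block (end at view row 72) lined up with the copper (236,25), and the side crop shows the copper upright ahead of it. I'm lowering the brush and pushing most of the way.

Emit:
move_arm(steps=[[[0,0,0.8],0,1],[[0,0,0.7],0,1],[[0,0,0.33],0,1],[[0,0,0],0,1],[[0.2,0,0],0,1],[[0.2,0,0],0,1],[[0.1,0,0],0,1],[[0.2,0,0],0,1],[[0.2,0,0],0,1],[[0.2,0,0],0,1]])

```text
t: 19.67
ee_pos: [444.4, -34.6, 134.0]
orientation: [3.14, -0.095, -0.0]
ft_force: [-3.2, -0.3, 0.5]
width: 41.7
grasp_force: 30.0
```

```bash
cat > st.py <<'E'
from h import *
P=pose(); o=ctrl.get_obs(); psi=-0.062
def spec(p): v=np.array(p[:2])-[606,-43]; return np.round([v[0]*np.cos(psi)+v[1]*np.sin(psi),-v[0]*np.sin(psi)+v[1]*np.cos(psi)],1)
print(o["t"],P[:3,3].round(1),"tcp spec",spec(P[:3,3]),"w",o["width"].round(1),o["ft_force"].round(1))
for n,lo,hi,z in (("side",260,340,137),("top",300,370,147)):
    s,Cs=cam(n); b=[x for x in blob(s["image"],(3,120,60),(16,255,255)) if lo<x[0][0]<hi and x[0][1]<240]
    print(n,[(x[0],x[1][2:],spec(onz(s,Cs,x[0],z))) for x in b])
E
python3 st.py
```

```text
Traceback (most recent call last):
  File "st.py", line 4, in <module>
    print(o["t"],P[:3,3].round(1),"tcp spec",spec(P[:3,3]),"w",o["width"].round(1),o["ft_force"].round(1))
                                                               ^^^^^^^^^^^^^^^^
AttributeError: 'float' object has no attribute 'round'
```

Emit:
move_arm(steps=[[[0.2,0,0],0,1],[[0.2,0,0],0,1],[[0.2,0,0],0,1],[[0.2,0,0],0,1],[[0.2,0,0],0,1],[[0.2,0,0],0,1],[[0.2,0,0],0,1],[[0.2,0,0],0,1],[[0.1,0,0],0,1]])

```text
t: 20.42
ee_pos: [487.4, -37.2, 133.7]
orientation: [3.14, -0.095, 0.001]
ft_force: [-3.0, -0.5, -0.3]
width: 41.5
grasp_force: 30.0
```

```bash
sed -i 's/o\["width"\].round(1)/round(float(o["width"]),1)/' st.py; python3 st.py
```

```text
20.4167 [487.4 -37.2 133.7] tcp spec [-118.8   -1.6] w 41.5 [-3.  -0.5 -0.3]
side [(array([282.6, 170.5]), [15, 17, 137], array([-12.3,  -3.6]))]
top [(array([324.7, 191.7]), [20, 17, 185], array([-16.9,   5.7]))]
```

Emit:
move_arm(steps=[[[0.1,0,0],0,1],[[0.1,0,0],0,1],[[0.08,0,0],0,1],[[0.04,0,0],0,1],[[0.02,0,0],0,1]])

```text
t: 20.93
ee_pos: [495.0, -37.7, 133.6]
orientation: [3.14, -0.095, -0.0]
ft_force: [-2.2, 0.8, -0.1]
width: 41.7
grasp_force: 30.0
```

Emit:
move_arm(steps=[[[0.04,0,0],0,1],[[0.03,0,0],0,1]])

```text
t: 21.1
ee_pos: [496.6, -37.8, 133.7]
orientation: [3.14, -0.095, -0.0]
ft_force: [-2.6, -0.3, 0.8]
width: 41.9
grasp_force: 30.0
```

Emit:
move_arm(steps=[[[0.03,0,0],0,1],[[0.03,0,0],0,1]])

```text
t: 21.27
ee_pos: [498.2, -37.8, 133.7]
orientation: [-3.14, 0.095, 0.0]
ft_force: [-2.2, 0.2, -1.3]
width: 41.8
grasp_force: 30.0
```

Emit:
move_arm(steps=[[[0.03,0,0],0,1],[[0.03,0,0],0,1]])

```text
t: 21.43
ee_pos: [499.7, -38.0, 133.7]
orientation: [3.14, -0.095, 0.0]
ft_force: [-2.3, -0.0, -0.1]
width: 41.8
grasp_force: 30.0
```

Emit:
move_arm(steps=[[[0.03,0,0],0,1],[[0.02,0,0],0,1]])

```text
t: 21.6
ee_pos: [500.5, -38.0, 133.5]
orientation: [-3.14, 0.095, 0.002]
ft_force: [-5.5, -1.1, 0.9]
width: 41.7
grasp_force: 30.0
```

Emit:
move_arm(steps=[[[0.02,0,0],0,1],[[0.02,0,0],0,1]])

```text
t: 21.77
ee_pos: [500.5, -38.0, 133.3]
orientation: [-3.14, 0.095, 0.005]
ft_force: [-7.8, 0.2, 2.5]
width: 41.7
grasp_force: 30.0
```

Contact came just where home was expected. I'm trimming to about 10 N and holding.

Emit:
move_arm(steps=[[[0.01,0,0],0,1],[[0,0,0],0,1],[[0,0,0],0,1],[[0,0,0],0,1]])

```text
t: 22.1
ee_pos: [500.6, -38.0, 133.3]
orientation: [-3.14, 0.095, 0.005]
ft_force: [-7.6, -0.3, 2.4]
width: 42.0
grasp_force: 30.0
```

```bash
python3 st.py
```

```text
22.1 [500.6 -38.  133.3] tcp spec [-105.6   -1.6] w 42.0 [-7.6 -0.3  2.4]
side [(array([278.5, 169.5]), [15, 15, 116], array([-0.6, -1.4]))]
top [(array([320.9, 186. ]), [10, 17, 97], array([-5.4, 14. ]))]
```

Emit:
move_arm(steps=[[[0.02,0,0],0,1],[[0.02,0,0],0,1],[[0,0,0],0,1],[[0,0,0],0,1],[[0,0,0],0,1],[[0,0,0],0,1]])

```text
t: 22.7
ee_pos: [500.7, -38.0, 133.1]
orientation: [-3.14, 0.095, 0.008]
ft_force: [-9.3, 0.0, 2.4]
width: 41.6
grasp_force: 30.0
```

Emit:
move_arm(steps=[[[0.01,0,0],0,1],[[0,0,0],0,1],[[0,0,0],0,1],[[0,0,0],0,1],[[0,0,0],0,1],[[0,0,0],0,1],[[0,0,0],0,1],[[0,0,0],0,1],[[0,0,0],0,1]])

```text
t: 23.45
ee_pos: [500.7, -38.0, 133.0]
orientation: [-3.14, 0.095, 0.009]
ft_force: [-9.8, 0.2, 2.3]
width: 41.7
grasp_force: 30.0
```

Emit:
move_arm(steps=[[[-0.05,0,0],0,1],[[-0.05,0,0],0,1],[[-0.1,0,0],0,1],[[-0.3,0,0],0,1],[[-0.6,0,0],0,1],[[-0.8,0,0],0,1],[[-0.8,0,0],0,1],[[-0.6,0,-0.5],0,1],[[0,0,-0.7],0,1],[[0,0,-0.6],0,1],[[0,0,0],0,1]])

```text
t: 24.37
ee_pos: [422.8, -33.3, 181.2]
orientation: [3.14, -0.095, 0.01]
ft_force: [0.7, -0.4, -0.7]
width: 41.3
grasp_force: 30.0
```

```bash
python3 st.py
```

```text
24.3667 [422.8 -33.3 181.2] tcp spec [-183.4   -1.7] w 41.3 [ 0.7 -0.4 -0.7]
side [(array([278.3, 167.7]), [15, 8, 84], array([ 4. , -7.9]))]
top [(array([323.5, 187.6]), [18, 18, 145], array([-8.4,  8.5]))]
```

```bash
python3 - <<'E'
from h import *
O=np.array([606,-43.]);psi=-.062
a=np.linspace(0,2*np.pi,60)
for n in("side","top"):
    s,Cs=cam(n); hsv=cv2.cvtColor(s["image"],cv2.COLOR_RGB2HSV)
    c=proj(s,Cs,(606,-43,135)).astype(int); x0,y0=c-16
    m=cv2.inRange(hsv,np.array((0,90,30)),np.array((18,255,255)))
    for r in range(y0,y0+32): print("".join("#" if v else "." for v in m[r,x0:x0+32]))
    ring=np.array([proj(s,Cs,(606+20*np.cos(t),-43+20*np.sin(t),z)) for z in(120,150) for t in a])-[x0,y0]
    print(n,"predicted cols",ring[:,0].min().round(1),ring[:,0].max().round(1),"rows",ring[:,1].min().round(1),ring[:,1].max().round(1))
E
```

```text
................................
................................
................................
................................
................................
................................
................................
................................
................................
............##..................
...........###......###.........
..........#####....####.........
.........###############........
.........###############........
.........###############........
.........###############........
.........##############.........
.........##############.........
.........##############.........
........###############.........
.........##############.........
.......#...############.........
...........############.........
............##########..........
.............#######............
................................
................................
................................
................................
................................
................................
................................
side predicted cols 8.6 23.5 rows 7.4 25.2
.
[... 396 characters left out ...]
........####...................
........#####...................
.......######...................
.......######...................
.......######...................
.......######...................
.......######...................
.......#######..................
.......###################......
.......###################......
........#################.......
........################........
.........##############.........
...........##########...........
.............#####..............
................................
................................
................................
................................
................................
top predicted cols 5.9 27.4 rows 6.2 27.3
```

The masks match the predicted silhouette of a sample at home: side columns 9–23, predicted 8.6–23.5. I'm putting the brush back where it lay.

Emit:
move_arm(steps=[[[0,0,0],-1,1],[[0,0,0],-1,1],[[0,0,0],-1,1],[[0,0,0],-1,1],[[0,0,0],-1,1],[[0,0,0],-1,1],[[0,0,0],-1,1],[[0,0,0],-1,1],[[0,0,0],-1,1],[[0,0,0],-1,1],[[0,0,0],-1,1],[[0,0,0],-1,1],[[0,0,0],-1,1],[[0,0,0],-1,1],[[0,0,0],-1,1],[[0,0,0],-1,1],[[0,0,0],-1,1],[[0,0,0],-1,1],[[0,0,0],-1,1]])

```text
t: 26.15
ee_pos: [420.5, -33.1, 177.5]
orientation: [-2.186, -2.254, 0.002]
ft_force: [0.5, -0.3, -0.7]
width: 41.9
grasp_force: 30.0
```

Emit:
move_arm(steps=[[[0.8,-0.2,0],0,1],[[1,-0.22,0],0,1],[[1,-0.22,0],0,1],[[1,-0.22,0],0,1],[[1,-0.22,0],0,1],[[1,-0.22,0],0,1],[[1,-0.22,0],0,1],[[1,-0.22,0],0,1],[[1,-0.22,0],0,1],[[1,-0.22,0],0,1],[[1,-0.22,0],0,1],[[1,-0.22,0.2],0,1],[[1,-0.22,0.5],0,1],[[1,-0.22,0.8],0,1],[[1,-0.22,1],0,1],[[1,-0.22,1],0,1],[[1,-0.22,1],0,1],[[0.5,-0.1,1],0,1],[[0,0,0.8],0,1],[[0,0,0],0,1]])

```text
t: 27.82
ee_pos: [311.5, 394.9, 16.7]
orientation: [2.189, 2.252, -0.012]
ft_force: [-0.5, -0.2, -1.4]
width: 41.8
grasp_force: 30.0
```

Emit:
move_arm(steps=[[[0,0.15,0.15],0,1],[[0,0.05,0.11],0,1],[[0,0,0],0,0.3],[[0,0,0],0,0.2],[[0,0,0],0,0],[[0,0,0],0,0],[[0,0,-0.5],0,0],[[0,0,-1],0,0],[[0,0,-1],0,0],[[0,0,-1],0,0],[[0,0,-1],0,0],[[0,0,-1],0,0],[[0,0,-1],0,0],[[0,0,-1],0,0],[[0,0,-1],0,0],[[0,0,-1],0,0],[[0,0,-1],0,0],[[0,0,-0.7],0,0],[[0,0,0],0,0]])

```text
t: 29.4
ee_pos: [320.3, 398.2, 299.1]
orientation: [-2.191, -2.25, -0.012]
ft_force: [0.8, 1.1, 0.3]
width: 87.8
grasp_force: 0.0
```

```bash
python3 - <<'E'
from h import *
o=ctrl.get_obs(); print(o["t"],pose()[:3].round(3).tolist(),o["qpos"].round(3),o["width"])
# dial geometry from top view
d,C=cam("top"); im=d["image"]; np.savez("dial.npz",im=im)
gc=np.array([384,179])
for nm,lo,hi in (("green",(45,120,80),(75,255,255)),("red",(0,120,80),(4,255,255)),("red2",(172,120,80),(180,255,255)),("orange",(4,100,120),(18,255,255))):
    print(nm,[x for x in blob(im,lo,hi,gc)[:2]])
O=np.array([606,-43.]);psi=-.062
for yy,ps in((-88,-.062),): 
    g=O+[88*np.sin(ps),-88*np.cos(ps)]; print("gauge pred px",proj(d,C,(*g,243)).round(1), proj(d,C,(*g,240)).round(1),"knob",proj(d,C,(606,-43,240.5)).round(1), g)
E
```

```text
29.4 [[-0.027, 1.0, 0.005, 320.279], [1.0, 0.027, 0.006, 398.182], [0.006, 0.005, -1.0, 299.052]] [0.87  0.163 1.806 0.    1.165 0.844] 87.8458594823363
green []
red [(array([490.6, 241.6]), [486, 241, 11, 2, 18]), (array([ 56.5, 351.8]), [56, 346, 2, 13, 21])]
red2 []
orange [(array([324.8, 187. ]), [318, 176, 18, 18, 120]), (array([172.9, 317.6]), [168, 316, 10, 3, 16])]
gauge pred px [384.5 177.7] [383.9 178.1] knob [337.9 174.9] [ 600.54749481 -130.83091817]
```

Emit:
move_arm(steps=[[[-1,0.6,0],0,0.32],[[-1,0.6,0],0,0.32],[[-1,0.6,0],0,0.32],[[-1,0.6,0],0,0.32],[[-1,0.6,0],0,0.32],[[-1,0.6,0],0,0.32],[[-1,0.6,0],0,0.32],[[-1,0.6,0],0,0.32],[[-1,0.6,0],0,0.32],[[-1,0.6,0],0,0.32],[[-1,0.6,0],0,0.32],[[-1,0.6,0],0,0.32],[[-1,0.6,0],0,0.32],[[-1,0.62,0],0,0.32],[[-1,0.62,0],0,0.32],[[-1,0.62,0],0,0.32],[[-1,0.62,0],0,0.32],[[-0.96,0.62,0],0,0.32],[[0,0,0],-1,0.32],[[0,0,0],-1,0.32]])

```text
t: 31.12
ee_pos: [603.1, -46.4, 292.3]
orientation: [-1.984, -2.433, 0.003]
ft_force: [0.0, -0.6, -0.3]
width: 59.8
grasp_force: 0.0
```

Emit:
move_arm(steps=[[[0,0,0],-1,0.32],[[0,0,0],-1,0.32],[[0,0,0],-1,0.32],[[0,0,0],-1,0.32],[[0,0,0],-1,0.32],[[0,0,0],-1,0.32],[[0,0,0],-1,0.32],[[0,0,0],-1,0.32],[[0,0,0],-1,0.32],[[0,0,0],-1,0.32],[[0,0,0],-1,0.32],[[0,0,0],-1,0.32],[[0,0,0],-1,0.32],[[0,0,0],-1,0.32],[[0,0,0],-1,0.32],[[0,0,0],-1,0.32],[[0,0,0],-1,0.32],[[0,0,0],-1,0.32],[[0,0,0],-1,0.32],[[0,0,0],-1,0.32]])

```text
t: 32.78
ee_pos: [602.4, -44.8, 292.7]
orientation: [0.593, -3.082, -0.001]
ft_force: [-0.9, 1.3, -0.5]
width: 59.8
grasp_force: 0.0
```

```bash
cat > dial.py <<'E'
from h import *
o=ctrl.get_obs(); P=pose(); print("t",o["t"],P[:3,3].round(1),"yaw",np.arctan2(P[1,0],P[0,0]).round(3),"q6",o["qpos"][5].round(3),"w",round(float(o["width"]),1))
d,C=cam("wrist"); im=d["image"].astype(np.float32)
# rectify the dial plane (z=243) to a 0.25 mm grid seen from above: up = spect +x, right = spect -y
psi=-.062; g=np.array([600.5,-130.8]); ex=np.array([np.cos(psi),np.sin(psi)]); ey=np.array([-np.sin(psi),np.cos(psi)])
N=321; s=0.25
uv=np.array([[proj(d,C,(*(g+ex*(160-r)*s-ey*(c-160)*s),241)) for c in range(0,N)] for r in range(0,N)],np.float32)
w=cv2.remap(d["image"],uv[...,0],uv[...,1],cv2.INTER_LINEAR); save(w,"dialw.png")
vis=((uv[...,0]>0)&(uv[...,0]<511)&(uv[...,1]>0)&(uv[...,1]<383)).mean(); print("vis",vis.round(2))
hsv=cv2.cvtColor(w,cv2.COLOR_RGB2HSV).astype(int); H,S,V=hsv[...,0],hsv[...,1],hsv[...,2]
# dial centre: white face
m=((S<60)&(V>150)).astype(np.uint8)
yy,xx=np.mgrid[:N,:N]
def pol(mask,c):
    if mask.sum()<8: return None
    x=xx[mask]-c[0]; y=c[1]-yy[mask]; return dict(n=int(mask.sum()),ang=round(float(np.arctan2(np.median(x),np.median(y))%(2*np.pi)),3),rad=round(float(np.median(np.hypot(x,y)))*s,1))
k,l,st,cc=cv2.connectedComponentsWithStats(m); j=1+st[1:,4].argmax(); print("white",cc[j].round(1),st[j].tolist())
cs=cv2.HoughCircles(cv2.GaussianBlur(cv2.cvtColor(w,cv2.COLOR_RGB2GRAY),(5,5),1),cv2.HOUGH_GRADIENT,2,40,param1=100,param2=30,minRadius=90,maxRadius=135)
print("hough",None if cs is None else cs[0][:3].round(0).tolist())
masks=dict(green=(H>40)&(H<80)&(S>120)&(V>80),red=((H<3)|(H>172))&(S>150)&(V>80),orange=(H>=4)&(H<20)&(S>130)&(V>120))
import sys
c=np.array([float(a) for a in sys.argv[1:3]]) if len(sys.argv)>2 else np.array([160,160])
for n,mk in masks.items():
    mk=mk&(np.hypot(xx-c[0],yy-c[1])<135)
    mk=cv2.morphologyEx(mk.astype(np.uint8),cv2.MORPH_OPEN,np.ones((3,3),np.uint8))
    k,l,st,cc=cv2.connectedComponentsWithStats(mk)
    if k>1:
        j=1+st[1:,4].argmax(); q=l==j
        pts=np.stack([xx[q],yy[q]],1).astype(np.float32); vx=cv2.fitLine(pts,cv2.DIST_L2,0,.01,.01).ravel()
        print(n,pol(q,c),"centroid",cc[j].round(1),"box",st[j].tolist(),"line",vx.round(3).tolist())
E
python3 dial.py
```

```text
t 32.7833 [602.4 -44.8 292.7] yaw -2.762 q6 -2.045 w 59.8
vis 1.0
white [153.6 151.8] [0, 0, 321, 321, 91814]
hough [[167.0, 161.0, 109.0], [141.0, 193.0, 92.0], [289.0, 87.0, 118.0]]
green {'n': 450, 'ang': 2.031, 'rad': 28.8} centroid [262.9 211.2] box [247, 200, 32, 24, 450] line [0.8820000290870667, 0.47099998593330383, 262.927001953125, 211.2239990234375]
red {'n': 321, 'ang': 2.746, 'rad': 27.9} centroid [203.1 262.4] box [194, 248, 20, 28, 321] line [0.38199999928474426, 0.9240000247955322, 203.0590057373047, 262.4020080566406]
orange {'n': 519, 'ang': 0.119, 'rad': 12.7} centroid [166.1 109.6] box [163, 72, 8, 77, 519] line [0.004000000189989805, -1.0, 166.052001953125, 109.58999633789062]
```

```bash
python3 - <<'E'
from h import *
P=pose(); d,C=cam("wrist"); im=d["image"]
u=proj(d,C,(606,-43,240.5)); print("pred",u.round(1))
g=cv2.cvtColor(im,cv2.COLOR_RGB2HSV); m=((g[...,2]>140)&(g[...,1]<50)).astype(np.uint8)
m=cv2.morphologyEx(m,cv2.MORPH_OPEN,np.ones((5,5),np.uint8))
k,l,s,c=cv2.connectedComponentsWithStats(m)
for j in range(1,k):
    if s[j,4]>300 and np.hypot(*(c[j]-u))<80: print(c[j].round(1),s[j].tolist(), onz(d,C,c[j],240.5).round(1), onz(d,C,s[j,:2]+s[j,2:4]/2,240.5).round(1))
dk=((g[...,2]<70)).astype(np.uint8); x0,y0=(u-70).astype(int)
for r in range(max(0,y0),min(384,y0+140),5): print("".join("#" if a<60 else "." if a>140 else "+" for a in g[r,max(0,x0):x0+140:3,2]))
E
```

```text
pred [257.4 218.5]
[254.3 216.1] [236, 199, 37, 35, 1069] [605.2 -45.7 240.5] [605.4 -45.4 240.5]
...............................................
......+........................................
...............................................
.............+......++++++.....................
.................++........+...................
....................+..........................
...............................................
...................+++++++++...................
.................++++++++++++.+................
................++++++++++++++.................
...............+++++++++++++++++..............+
..............+++++........+..++.............++
.............++++............+++............+#+
..............+++............+++...........+#++
.............++++............+++...........+++#
..............+++............+++..........##+##
+++++..........+++..........+++..........##++++
+++++...........+++++....++++...........#+#++++
+++++.............+++++++++............++###+++
+++++..........................++.....+++####++
+++++................................++#+#####+
+++++...............................+++########
##+#+..............................++##########
+++#+.............................+#+##########
##+#.............................++############
#+++............................+#++###########
##+............................+++##+##########
+#............................++#+#############
```

Emit:
move_arm(steps=[[[-0.12,-0.04,0.5],0,0.32],[[0,0,0.8],0,0.32],[[0,0,0.8],0,0.32],[[0,0,0.6],0,0.32],[[0,0,0.3],0,0.32],[[0,0,0],0,0.32],[[0,0,0],0,1],[[0,0,0],0,1],[[0,0,0],0,1],[[0,0,0],0,1],[[0,0,0],0,1],[[0,0,0],0,1]])

```text
t: 33.88
ee_pos: [607.0, -44.1, 220.8]
orientation: [-0.586, 3.085, 0.001]
ft_force: [-1.9, 5.6, 5.6]
width: 39.4
grasp_force: 30.0
```

Emit:
move_arm(steps=[[[0,0.03,-0.02],0,1],[[0,0,0],0,1]])

```text
t: 34.05
ee_pos: [606.8, -43.9, 220.8]
orientation: [-0.587, 3.085, -0.001]
ft_force: [0.5, 2.2, 4.4]
width: 39.2
grasp_force: 30.0
```

Emit:
move_arm(steps=[[[0,0.01,-0.03],1,1],[[0,0,0.009],1,1],[[0,0,0.009],1,1],[[0,0,0.009],1,1],[[0,0,0.009],1,1],[[0,0,0.009],1,1],[[0,0,0.009],1,1],[[0,0,0],0,1]])

```text
t: 34.72
ee_pos: [606.5, -44.3, 219.4]
orientation: [0.373, 3.119, -0.001]
ft_force: [1.3, -0.5, -0.8]
width: 39.4
grasp_force: 30.0
```

Emit:
move_arm(steps=[[[0,0,0.009],1,1],[[0,0,0.009],1,1],[[0,0,0.009],1,1],[[0,0,0.009],1,1]])

```text
t: 35.05
ee_pos: [606.4, -44.5, 218.8]
orientation: [0.906, 3.007, -0.002]
ft_force: [-0.4, -1.5, 2.0]
width: 39.5
grasp_force: 30.0
```

```bash
python3 dial.py 166 161; python3 -c "
from h import *
print(ctrl.get_obs()['ft_force'].round(1),ctrl.get_obs()['moment'].round(2))"
```

```text
t 35.05 [606.4 -44.5 218.8] yaw 2.556 q6 -1.077 w 39.5
vis 0.86
white [21.6 24.5] [0, 0, 61, 72, 2460]
hough [[157.0, 181.0, 132.0], [113.0, 209.0, 107.0]]
orange {'n': 12, 'ang': 5.314, 'rad': 31.4} centroid [62.5 90. ] box [61, 89, 4, 3, 12] line [1.0, 0.0, 62.5, 90.0]
[ 0.7 -1.4  1.6] [-0.54 -0.08 -0.04]
```

Emit:
move_arm(steps=[[[0,0,0],1,1],[[0,0,0],1,1],[[0,0,0],1,1],[[0,0,0],0,1]])

```text
t: 35.43
ee_pos: [606.2, -44.5, 218.8]
orientation: [1.288, 2.865, -0.002]
ft_force: [0.1, -2.8, 0.8]
width: 39.3
grasp_force: 30.0
```

Emit:
move_arm(steps=[[[0,0,0],1,1],[[0,0,0],1,1],[[0,0,0],1,1],[[0,0,0],1,1],[[0,0,0],0,1]])

```text
t: 35.85
ee_pos: [605.9, -44.4, 218.7]
orientation: [1.765, 2.599, -0.002]
ft_force: [-1.2, -3.7, 2.8]
width: 39.5
grasp_force: 30.0
```

Emit:
move_arm(steps=[[[0,0,0],1,1],[[0,0,0],1,1],[[0,0,0],1,1],[[0,0,0],1,1],[[0,0,0],1,1],[[0,0,0],1,1],[[0,0,0],1,1],[[0,0,0],1,1],[[0,0,0],0,1]])

```text
t: 36.6
ee_pos: [605.5, -44.2, 218.6]
orientation: [-2.546, -1.84, 0.003]
ft_force: [-3.5, -4.1, 3.8]
width: 39.4
grasp_force: 30.0
```

```bash
python3 dial.py 166 161; python3 - <<'E'
from h import *
# top / side: is any dial colour visible now
O=[600.5,-130.8,243]
for n in("top","side"):
    d,C=cam(n); u=proj(d,C,O).astype(int); w=d["image"][u[1]-14:u[1]+15,u[0]-18:u[0]+19].astype(int)
    h=cv2.cvtColor(w.astype(np.uint8),cv2.COLOR_RGB2HSV)
    print(n,"green",((h[...,0]>40)&(h[...,0]<80)&(h[...,1]>100)&(h[...,2]>80)).sum(),"white",((h[...,1]<50)&(h[...,2]>170)).sum())
E
```

```text
t 36.6 [605.5 -44.2 218.6] yaw 1.251 q6 0.228 w 39.4
vis 0.32
white [ 20.2 267.5] [0, 196, 53, 125, 4378]
hough [[159.0, 159.0, 116.0]]
top green 6 white 894
side green 0 white 73
```

```bash
sed -i 's/cam("wrist")/cam(sys.argv[3] if len(sys.argv)>3 else "wrist")/; s/^from h import \*/from h import *\nimport sys/' dial.py; python3 dial.py 160 160 top
```

```text
t 36.75 [605.5 -44.2 218.6] yaw 1.255 q6 0.224 w 39.5
vis 1.0
white [207.1 167. ] [75, 0, 246, 321, 62524]
hough [[171.0, 155.0, 92.0], [169.0, 47.0, 107.0], [199.0, 197.0, 112.0]]
green {'n': 179, 'ang': 2.0, 'rad': 25.8} centroid [253.6 202.8] box [244, 198, 19, 11, 179] line [1.0, 0.003000000026077032, 253.61500549316406, 202.76499938964844]
orange {'n': 164, 'ang': 1.124, 'rad': 19.7} centroid [231.1 126. ] box [223, 120, 18, 13, 164] line [0.9079999923706055, -0.41999998688697815, 231.072998046875, 126.01799774169922]
```

The top camera can still read the dial: the needle is at about 1.13 rad against the green mark at about 2.04. I'm turning most of the rest, then letting go to read it.

Emit:
move_arm(steps=[[[0,0,-0.01],1,1],[[0,0,0],1,1],[[0,0,0],1,1],[[0,0,0],1,1],[[0,0,0],1,1],[[0,0,0],1,1],[[0,0,0],1,1],[[0,0,0],1,1],[[0,0,0],1,1],[[0,0,0],1,1],[[0,0,0],0,1],[[0,0,0],0,1]])

```text
t: 37.8
ee_pos: [605.3, -43.7, 218.6]
orientation: [-3.084, -0.597, 0.003]
ft_force: [-4.7, -2.0, 2.3]
width: 39.3
grasp_force: 30.0
```

```bash
python3 dial.py 160 160 top;python3 dial.py 166 161; python3 -c "
from h import *
print(ctrl.get_obs()['ft_force'].round(1),ctrl.get_obs()['moment'].round(2))"
```

```text
t 37.8 [605.3 -43.7 218.6] yaw 0.383 q6 1.096 w 39.3
vis 1.0
white [204.2 171.2] [73, 0, 248, 321, 60247]
hough [[169.0, 157.0, 94.0], [211.0, 191.0, 125.0], [219.0, 281.0, 120.0]]
green {'n': 179, 'ang': 2.0, 'rad': 25.8} centroid [253.6 202.8] box [244, 198, 19, 11, 179] line [1.0, -0.00800000037997961, 253.5919952392578, 202.83799743652344]
orange {'n': 114, 'ang': 1.829, 'rad': 18.6} centroid [231.9 179. ] box [223, 176, 18, 7, 114] line [0.9990000128746033, 0.03200000151991844, 231.8679962158203, 178.96499633789062]
t 37.85 [605.3 -43.7 218.6] yaw 0.383 q6 1.096 w 39.2
vis 0.9
white [38.4 13. ] [0, 0, 78, 27, 2103]
hough [[147.0, 133.0, 132.0], [181.0, 159.0, 134.0], [105.0, 119.0, 101.0]]
[-3.7 -2.6  2. ] [-0.32  0.92 -0.12]
```

Emit:
move_arm(steps=[[[0,0,0],0,0.32],[[0,0,0],0,0.32],[[0,0,0],0,0.32],[[0,0,0],0,0.32],[[0,0,-0.4],0,0.32],[[0,0,-0.8],0,0.32],[[0,0,-0.9],0,0.32],[[-0.9,0,-0.9],0,0.32],[[-0.9,0,0],0,0.32],[[-0.9,0,0],0,0.32],[[0,0,0],0,0.32]])

```text
t: 38.82
ee_pos: [540.8, -69.2, 295.2]
orientation: [3.086, 0.587, -0.0]
ft_force: [-0.2, -0.1, 0.1]
width: 59.7
grasp_force: 0.0
```

```bash
python3 dial.py 166 161; python3 dial.py 160 160 top | tail -2
```

```text
t 38.8167 [540.8 -69.2 295.2] yaw 0.376 q6 1.046 w 59.7
vis 1.0
white [158.1 159.2] [0, 0, 321, 321, 96532]
hough [[165.0, 157.0, 107.0], [125.0, 161.0, 92.0], [169.0, 295.0, 125.0]]
green {'n': 443, 'ang': 2.051, 'rad': 27.1} centroid [262.5 211.3] box [247, 201, 32, 23, 443] line [0.8709999918937683, 0.492000013589859, 262.4630126953125, 211.28700256347656]
red {'n': 323, 'ang': 2.799, 'rad': 26.8} centroid [202.4 261.8] box [195, 247, 17, 29, 323] line [0.3050000071525574, 0.9520000219345093, 202.4429931640625, 261.83599853515625]
orange {'n': 516, 'ang': 1.829, 'rad': 13.7} centroid [217.5 174.7] box [179, 162, 75, 25, 516] line [0.9649999737739563, 0.2639999985694885, 217.50599670410156, 174.67599487304688]
hough [[151.0, 125.0, 129.0], [201.0, 45.0, 96.0]]
orange {'n': 2993, 'ang': 4.669, 'rad': 29.7} centroid [ 46.2 168.2] box [26, 119, 52, 118, 2993] line [0.164000004529953, -0.9860000014305115, 46.185001373291016, 168.2449951171875]
```

Hand off, the needle reads 1.833 and the green mark 2.045. It needs about 15° more of knob.

Emit:
move_arm(steps=[[[0.9,0,0],0,0.32],[[0.9,0,0],0,0.32],[[0.87,0,0],0,0.32],[[0,0,0.9],0,0.32],[[0,0,0.9],0,0.32],[[0,0,0.8],0,0.32],[[0,0,0.4],0,0.32],[[0,0,0],0,0.32],[[0,0,0],0,1],[[0,0,0],0,1],[[0,0,0],0,1],[[0,0,0],0,1],[[0,0,0],0,1],[[0,0,0],0,1]])

```text
t: 40.08
ee_pos: [606.3, -43.9, 220.3]
orientation: [3.086, 0.586, 0.004]
ft_force: [0.3, 1.3, 5.6]
width: 39.2
grasp_force: 30.0
```

Emit:
move_arm(steps=[[[0,0,-0.04],0,1],[[0,0,0],1,1],[[0,0,0],1,1],[[0,0,0],1,1],[[0,0,0],0,1],[[0,0,0],0,1]])

```text
t: 40.58
ee_pos: [606.1, -44.0, 220.4]
orientation: [3.136, 0.183, 0.002]
ft_force: [1.7, 1.7, 2.8]
width: 39.4
grasp_force: 30.0
```

Emit:
move_arm(steps=[[[0,0,0],0,0.32],[[0,0,0],0,0.32],[[0,0,0],0,0.32],[[0,0,0],0,0.32],[[0,0,-0.4],0,0.32],[[0,0,-0.8],0,0.32],[[0,0,-0.9],0,0.32],[[-0.9,0,-0.9],0,0.32],[[-0.9,0,0],0,0.32],[[-0.9,0,0],0,0.32],[[0,0,0],0,0.32],[[0,0,0],0,0.32]])

```text
t: 41.58
ee_pos: [538.0, -51.8, 296.0]
orientation: [3.136, 0.179, 0.002]
ft_force: [0.2, -0.4, -0.5]
width: 59.8
grasp_force: 0.0
```

```bash
python3 dial.py 166 161
```

```text
t 41.5833 [538.  -51.8 296. ] yaw 0.114 q6 1.339 w 59.8
vis 1.0
white [157.9 159.3] [0, 0, 321, 321, 96208]
hough [[163.0, 161.0, 105.0], [271.0, 67.0, 127.0], [163.0, 267.0, 100.0]]
green {'n': 463, 'ang': 2.051, 'rad': 27.1} centroid [262.1 211.2] box [246, 200, 33, 24, 463] line [0.8809999823570251, 0.4729999899864197, 262.0820007324219, 211.23500061035156]
red {'n': 345, 'ang': 2.799, 'rad': 26.7} centroid [202.3 261.7] box [194, 247, 18, 30, 345] line [0.31299999356269836, 0.949999988079071, 202.28700256347656, 261.71600341796875]
orange {'n': 573, 'ang': 2.05, 'rad': 14.1} centroid [214.1 185.7] box [178, 166, 69, 39, 573] line [0.8920000195503235, 0.4519999921321869, 214.08700561523438, 185.677001953125]
```

```bash
python3 -c "
from h import *
print(ctrl.close_job())"
```

```text
the job is handed in; nothing more can be done
None
```

The job is handed in at about 42 s. The copper sample sits against the stop pins after a hold at nearly 10 N, and with the hand off the needle stands within about 0.01 rad of the green mark. The gripper's body would have hit the knob, so I pushed the sample home with the bench brush and put the brush back within a few millimetres of where it lay.

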